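# Put the pug mill into third

## Task

The gear lever of the clay pug mill has been left somewhere on the left-hand side of its gate, in first, in second or between; put the mill into third, ready for extruding. With a fingertip or the outside of the fingers, never taking the red knob or its stick between the fingers, push the lever to neutral if it is not there already, across to the right-hand side of the gate, then forward (away from the robot) fully home in the third slot, the one marked with three dots. Let go of it there, and leave the bottle, the jar and the pot on the bench where they are.

Things in the scene. Friction and masses are not known exactly. Their poses are not given: they have to be found in the camera images.
- pug_mill: Bench pug mill (clay mixer), blue-grey, fixed; place and yaw vary. Origin: on the bench under the centre of its gear case. x forward, away from the robot (within 0.35 rad of world x), y left, z up. Casing 214 x 254 mm, top z 130 (gate on top). Motor right, y -120..-335, top z 180, its switch box to z 217. Barrel left, y 120..540, top z 172; hopper y 110..290 to z 250; gauge y 400 to z 230 mm.
- gate_centre (a point): Centre of the neutral channel on the upper face of the gate, a steel plate 110 mm square, z 166 mm; axes as the mill's. Its H slot is 17 mm wide: left leg at y +22 mm, right leg at y -22 mm, both along x, joined at x 0 by the neutral channel. Corners rounded 5 mm. Dots mark the slots: 1 left forward, 2 left rear, 3 right forward, 4 right rear.
- knob (a point): Centre of the red ball knob, 44 mm across, on the lever (steel stick 12 mm thick; z axis up along it). The lever pivots on the mill's z axis at z 75 mm, 195 mm from the knob's centre. In the mill's frame the knob is at (195 sin F, -195 sin A cos F, 75 + 195 cos A cos F) mm, with A = gear_across, F = gear_fore; height 257 to 270 mm.
- gear_across (a joint): Sideways lean A of the lever, rad: -0.24 in the gate's left leg, +0.24 in the right leg, stops at both. It crosses only with gear_fore within about 0.03 of 0; the rounded corners steer it in from a little farther. Starts in the left leg. The lever stays where it is left (friction, about 2.5 N at the knob; no springs).
- gear_fore (a joint): Forward lean F of the lever, rad: 0 in neutral, +0.28 fully forward (first or third slot), -0.28 fully back (second or fourth slot), with a stop at both. At the start anywhere from -0.27 to 0.27: in first, in second or between. Friction as above.
- third_slot (a point): Point on the upper face of the gate plate at the forward end of the third slot, where the stick's axis passes when the lever is fully home. Moves with the mill.
- oxide_bottle: Loose amber bottle, 54 mm across, 150 mm tall, standing on the bench in front of the hopper. Origin: centre of its underside. To be left alone.
- slip_jar: Loose black jar, 60 mm across, 100 mm tall, standing on the bench in front of the motor. Origin: centre of its underside. To be left alone.
- round_pot: Loose round biscuit-fired pot, 108 mm across, 104 mm tall, standing on the bench beyond the gear casing. Origin: centre of its underside. To be left alone.

How it is judged:
On the way:
1. the lever has crossed the neutral channel to the right-hand leg of the gate (value of joint gear_across above 0.19 rad and value of joint gear_fore between -0.12 and 0.12 rad).
At the end, for the whole second after the job is handed in: The lever stands still, let go of, in the third slot: gear_across above 0.20 rad and gear_fore above 0.24 rad (the knob within about 8 mm of its forward stop) (value of joint gear_across above 0.2 rad and value of joint gear_fore above 0.24 rad and velocity of joint gear_fore between -0.05 and 0.05 rad/s); the robot touches nothing.
It fails at once if the knob is taken between the fingers: the grasp point, midway between the pads, lies within 22 mm of the knob's centre, seen from above, at the knob's height (horizontal distance between the grasp point and knob below 0.022 m and z of the grasp point in the frame of knob between -0.035 and 0.03 m).
It fails at once if the stick is taken between the fingers: the grasp point lies within 10 mm of the stick's axis, between the gate and the knob (x of the grasp point in the frame of knob between -0.01 and 0.01 m and y of the grasp point in the frame of knob between -0.01 and 0.01 m and z of the grasp point in the frame of knob between -0.1 and -0.02 m).
It fails at once if the bottle, the jar or the pot is moved by more than 15 mm (distance of any of oxide_bottle, slip_jar, round_pot from where it was at the start of the episode above 0.015 m).
It also fails if it takes over 54 s, if anything falls off the work surface, if the arm or the gripper's body presses on something with over 40 N, if the wrist force passes 120 N, or if a joint passes its speed limit or range.

## Robot

A 6-joint arm with a two-finger parallel gripper is mounted at the origin on the work surface. World frame = base frame: x ahead of the robot, y to its left, z up, the work surface at z = 0. Lengths are in m, angles in rad, forces in N, time in s.
With the tool pointing down it reaches from about 0.375 to 0.975 m from the base axis. Payload 3.8 kg.
Tool frame: the origin (TCP) lies on the centre line of the jaws, within the pads' length; the fingertips stand 8 mm ahead of it and the grasp point (between the pads) lies 11 mm behind it; z points along the fingers, y is the direction in which the jaws open and shut (so a half turn about z gives the same grasp; the last joint's range is limited). The gripper opens to 85 mm and grips with 20 to 120 N. Pads are 22 mm wide; open, the fingers measure 114 mm over their backs; the gripper's body (76 mm by 85 mm) begins 54 mm behind the grasp point. The pads swing forward as they close: fully open they stand 13 mm farther back than shut.
Start: joints at [-1.254, 0.264, 1.604, -0, 1.274, -0.037], TCP at [0.234, -0.633, 0.239] pointing down, gripper open.
Joint ranges: [-2.63, 2.63], [-0.94, 2.18], [0.31, 2.57], [-1.31, 4.45], [0, 2.66], [-2.55, 2.55]. Speed limits (rad/s): [2.57, 2.57, 3.14, 3.14, 3.14, 3.14].

## Interface

Orientations are given as a rotation vector (axis times angle).
In Python, from workcell import bot gives the robot as it stands.
- The arm moves only by the tool arm_command, never from a script. Its arguments are lists of equal length, an entry for each row: "slide": the shift along the tool's x, y, z in m, a list of three; "angular": the turn, a rotation vector about the tool's x, y, z in degrees, a list of three; "hand": the finger opening in m, from 0 to 0.0854. A call has exactly 8 rows; each row shifts and turns the pose as measured when the row begins, along the tool's axes as they then stand; what a row does not reach is not made up. A row lasts 1/10 s, in which the tool goes at most 50 mm and 8.59 degrees, less where a joint would pass 70% of its speed; a pose out of reach is approached as far as the arm can. A call is refused whole if a number of a shift passes 0.05 or a number of a turn 8.59, either way. A call with a gripper value outside its range is refused whole. The fingers move at their own pace and stop on an object; "squeeze" is the grip in N (left out, the last holds). Time passes only in rows, so rows that do not move let the fingers close, or fill a call up. It gives the time, the measured TCP pose, the force and the opening at its end, in the units of the state.
- bot.read_state(): the state, without advancing time (a new reading comes with each control period).
- bot.read_camera(name): name is "scene" or "top"; returns the picture (480x640x3 uint8, red, green, blue); there is no depth.
- bot.get_calibration(name): a dict with "fx", "fy", "cx", "cy" (pixels), "R" (3x3) and "t" (3): a world point X has camera coordinates R X + t. Camera axes: x right, y down, z forward; pixel columns grow to the right and rows downward; lengths in m; the calibration is good to about 2 mm. A picture is of the moment at which its call begins. get_calibration takes no time and is no camera call.
- bot.finish_job(): hands the job in, once; it reports no verdict.
The state is a dict: "time": time; "q": joint angles; "joint_vel": joint speeds; "joint_torque": joint torques, N m; "tool_pos": TCP position; "tcp_rot": TCP orientation; "wrist_force": force on the tool from outside, world axes, zero at the start; "torque": the same for the moment, N m; "width": opening from 0.0 (shut) to 1.0 (fully open).
Only numpy, scipy, OpenCV 4.12 (cv2) and the standard library are available. Lean on these libraries where they do the work, as an engineer would, in place of code of your own. Each camera call takes 0.05 s, during which the arm holds its last target.

## Working session

There is one attempt and no reset: what is moved stays moved. The work goes in short steps, Python scripts to look and compute and a tool call to move; the robot and the scene stay as the last step left them, time stands still between calls to the robot, and variables do not carry over. Pictures are saved under pics/ and viewed, and the job is handed in when it is done.

Besides the shell and the picture viewer there is one more tool, called after "Request:" as a command line: name --argument value ..., lists and objects as JSON in quotes. arm_command: Moves the arm, as the interface text tells. Its arguments: {"type":"object","properties":{"slide":{"type":"array","items":{"type":"array","items":{"type":"number"}}},"angular":{"type":"array","items":{"type":"array","items":{"type":"number"}}},"hand":{"type":"array","items":{"type":"number"}},"squeeze":{"type":"number"}},"required":["slide","angular","hand"]}

```bash
mkdir -p pics; python3 - <<'E'
from workcell import bot
import cv2
for n in("scene","top"):
    cv2.imwrite(f"pics/{n}0.png",bot.read_camera(n)[:,:,::-1])
    c=bot.get_calibration(n);print(n,c)
s=bot.read_state();print(s)
E
```

```text
scene {'fx': 598.9248512484301, 'fy': 598.9248512484301, 'cx': 317.7404436578911, 'cy': 232.40254495144598, 'R': array([[ 0.22154506,  0.97497896, -0.01827034],
       [ 0.7814669 , -0.18871783, -0.59472268],
       [-0.58329004,  0.11748021, -0.80372329]]), 't': array([-0.08669066, -0.32629448,  1.56949078])}
top {'fx': 443.4047086335597, 'fy': 443.4047086335597, 'cx': 317.1153425459635, 'cy': 233.67310333712476, 'R': array([[ 0.02134864, -0.99976498,  0.00377186],
       [-0.9948115 , -0.02161792, -0.09941201],
       [ 0.09947019, -0.00162998, -0.99503921]]), 't': array([-0.03827612,  0.57453925,  1.0193462 ])}
{'time': 0.1, 'q': array([-1.25391351e+00,  2.64706002e-01,  1.60526034e+00, -9.39351923e-07,
        1.27371370e+00, -3.68956576e-02]), 'joint_vel': array([-0.00122049, -0.00168869, -0.00228101,  0.00134039,  0.00019223,
       -0.00014748]), 'joint_torque': array([ 1.22941248e-03, -5.16706216e+01, -3.68590665e+01, -1.10447700e-04,
        6.30698269e-03, -1.47121449e-05]), 'tool_pos': array([ 0.23364533, -0.63257027,  0.23805516]), 'tcp_rot': array([-3.09053607e+00, -5.52457150e-01,  4.58617035e-04]), 'wrist_force': array([0.09617056, 0.07170385, 0.30410992]), 'torque': array([0.0367202 , 0.05299698, 0.02419796]), 'width': 1.001416920068919}
```

View pics/scene0.png

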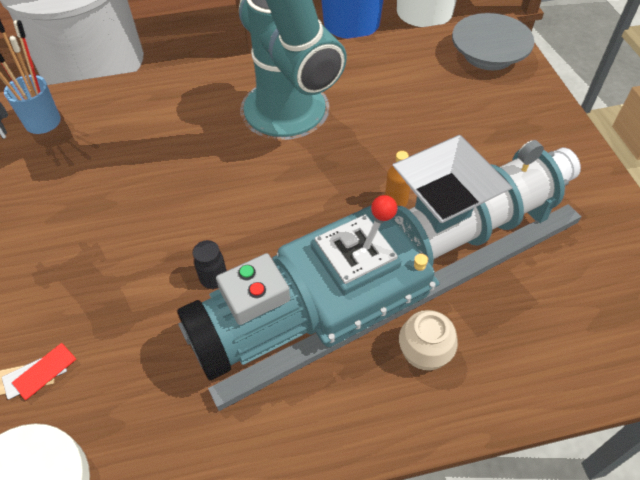

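View pics/top0.png

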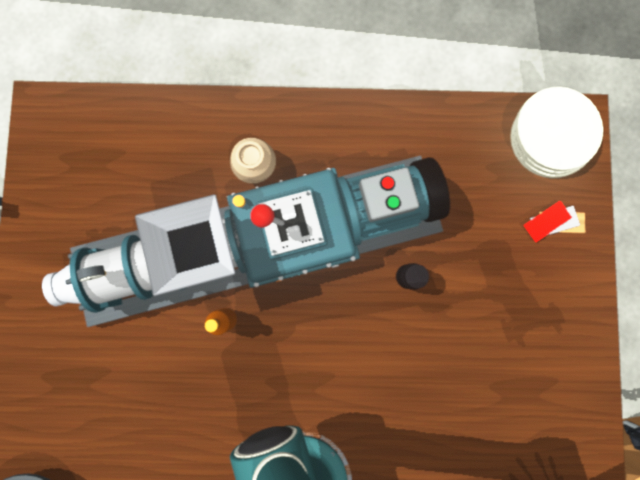

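```bash
python3 - <<'E'
import cv2
a=cv2.imread("pics/top0.png")[170:270,225:345];cv2.imwrite("pics/topc.png",cv2.resize(a,None,fx=6,fy=6,interpolation=cv2.INTER_CUBIC))
a=cv2.imread("pics/scene0.png")[180:300,300:440];cv2.imwrite("pics/scc.png",cv2.resize(a,None,fx=5,fy=5,interpolation=cv2.INTER_CUBIC))
for n in("top0","scene0"):
    h=cv2.imread(f"pics/{n}.png").astype(int);m=((h[:,:,2]>110)&(h[:,:,1]<70)&(h[:,:,0]<70)).astype('uint8')
    k,l,st,c=cv2.connectedComponentsWithStats(m)
    print(n,[(st[i],c[i]) for i in range(1,k) if st[i][4]>60])
E
```

```text
top0 [(array([381, 177,  13,  12, 125], dtype=int32), array([387.2 , 182.64])), (array([523, 201,  47,  42, 952], dtype=int32), array([545.98529412, 221.66911765])), (array([252, 205,  22,  22, 377], dtype=int32), array([261.95225464, 215.43766578])), (array([ 75, 235,  31,  10,  78], dtype=int32), array([ 90.06410256, 238.96153846])), (array([ 408,  240,  112,   38, 1431], dtype=int32), array([473.68902865, 257.38504542])), (array([ 258,  285,  308,   46, 2844], dtype=int32), array([442.6068917 , 307.07981716])), (array([207, 303,  23,  29, 209], dtype=int32), array([220.80861244, 315.3923445 ])), (array([415, 305,  30,   9,  84], dtype=int32), array([431.20238095, 309.61904762])), (array([235, 331,  53,  19, 327], dtype=int32), array([262.08562691, 339.98776758])), (array([ 222,  348,   80,   92, 3110], dtype=int32), array([257.09549839, 390.14405145])), (array([ 43, 370,  26,  11,  99], dtype=int32), array([ 53.19191919, 374.39393939])), (array([ 62, 377,  36,   5,  82], dtype=int32), array([ 81.41463415, 379.09756098])), (array([  0, 453,  75,  19, 534], dtype=int32), array([ 33.19662921, 461.65917603]))]
scene0 [(array([ 23,  38,  17,  54, 113], dtype=int32), array([31.42477876, 64.88495575])), (array([371, 195,  26,  26, 418], dtype=int32), array([382.57177033, 208.73923445]))]
```

View pics/topc.png

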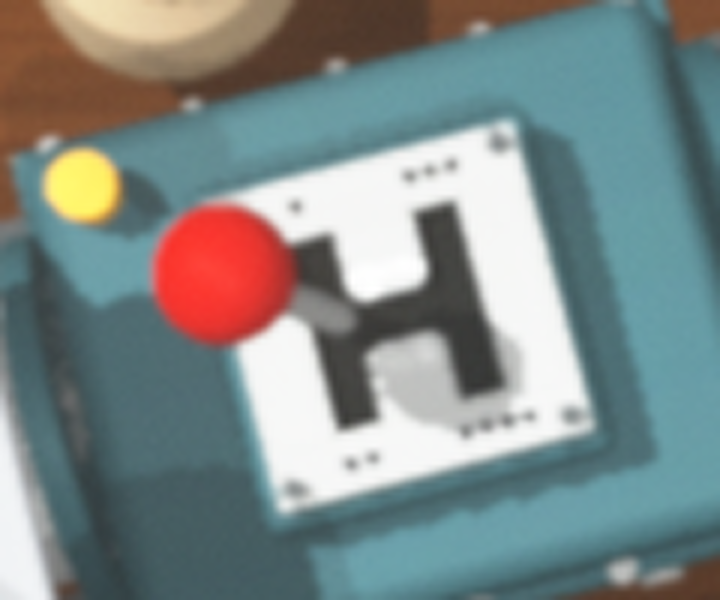

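View pics/scc.png

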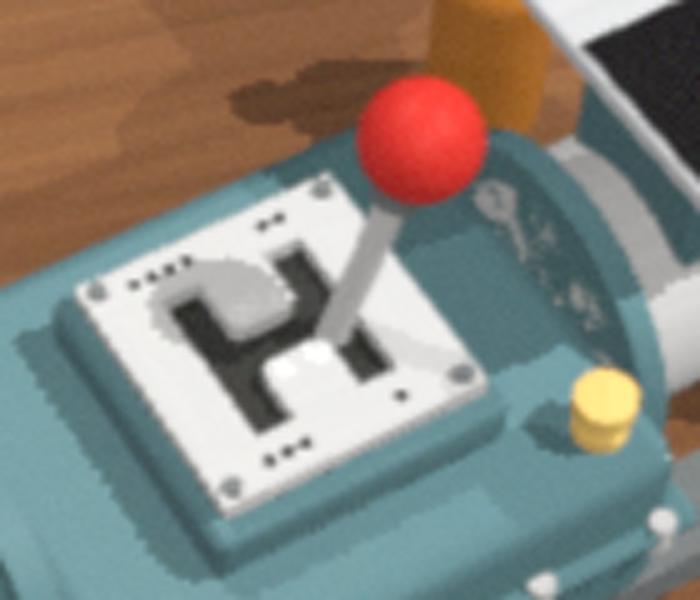

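```bash
cat > h.py <<'E'
import numpy as np,cv2
from workcell import bot
def proj(n,X):
    c=bot.get_calibration(n);p=np.atleast_2d(X)@c["R"].T+c["t"]
    return np.c_[c["fx"]*p[:,0]/p[:,2]+c["cx"],c["fy"]*p[:,1]/p[:,2]+c["cy"]]
def ray(n,uv,z):
    c=bot.get_calibration(n);o=-c["R"].T@c["t"];d=c["R"].T@np.array([(uv[0]-c["cx"])/c["fx"],(uv[1]-c["cy"])/c["fy"],1]);return o+d*(z-o[2])/d[2]
def w(p,X):
    X=np.atleast_2d(X);c,s=np.cos(p[2]),np.sin(p[2]);return np.c_[p[0]+c*X[:,0]-s*X[:,1],p[1]+s*X[:,0]+c*X[:,1],X[:,2]]
def knob(A,F): return np.array([.195*np.sin(F),-.195*np.sin(A)*np.cos(F),.075+.195*np.cos(A)*np.cos(F)])
E
python3 - <<'E'
from h import *
from scipy.optimize import least_squares
T=(np.array([[515,118],[597,428],[275,515]])+.5)/6-.5+[225,170]
S=(np.array([[330,172],[75,290],[228,515],[487,385]])+.5)/5-.5+[300,180]
h=.055
XT=[[h,-h,.166],[-h,-h,.166],[-h,h,.166]];XS=[[-h,h,.166],[-h,-h,.166],[h,-h,.166],[h,h,.166]]
kt=(np.array([222,274])+.5)/6-.5+[225,170];ks=(np.array([422,140])+.5)/5-.5+[300,180]
f=lambda p:np.r_[(proj("top",w(p,XT))-T).ravel(),(proj("scene",w(p,XS))-S).ravel(),(proj("top",w(p,knob(p[4],p[3])))-kt).ravel(),(proj("scene",w(p,knob(p[4],p[3])))-ks).ravel()]
r=least_squares(f,[.55,.1,.2,0.,-.24]);print(r.x,r.fun.round(1))
p=r.x
for A,F in((p[4],p[3]),(-.24,0),(0,0),(.24,0),(.24,.28)): print(A,F,w(p,knob(A,F)))
print(ray("top",(211,325),.15),ray("top",(412,272),.1),ray("top",(253,155),.104))
for nm,X in (("hop",[0,.11,.25]),("sw",[0,-.12,.217])): print(nm,w(p,X))
print(kt,ks)
E
```

```text
[ 0.58495588  0.0296876   0.27910841  0.05928278 -0.24081035] [-0.9  0.3 -0.9 -0.2  0.7 -1.  -0.4  0.7 -0.   0.1 -0.7 -0.9 -0.  -0.4
 -0.2  0.1 -0.2  0.2]
-0.24081034973689397 0.05928277654704301 [[0.58327246 0.07749779 0.26404061]]
-0.24 0 [[0.57218596 0.07424585 0.26441091]]
0 0 [[0.58495588 0.0296876  0.27      ]]
0.24 0 [[ 0.59772579 -0.01487066  0.26441091]]
0.24 0.28 [[0.64903239 0.00171109 0.25703438]]
[0.37076025 0.18723134 0.15      ] [ 0.48846729 -0.23484336  0.1       ] [0.74097204 0.12102399 0.104     ]
hop [[0.55465102 0.13543076 0.25      ]]
sw [[ 0.61801572 -0.08566858  0.217     ]]
[261.58333333 215.25      ] [384.  207.6]
```

Request:
arm_command --slide '[[0,0,-0.05],[0,0,-0.05],[0.035,-0.035,0],[0.035,-0.035,0],[0.035,-0.035,0],[0.035,-0.035,0],[0.035,-0.035,0],[0.035,-0.035,0]]' --angular '[[0,0,2.2],[0,0,2.1],[0,0,0],[0,0,0],[0,0,0],[0,0,0],[0,0,0],[0,0,0]]' --hand '[0,0,0,0,0,0,0,0]' --squeeze 40

```text
time: 0.9
tool_pos: [0.3777, -0.3714, 0.3364]
tcp_rot: [-3.102, -0.413, 0.004]
wrist_force: [2.5, -0.2, 0.2]
width: -0.002
```

```bash
cat >> h.py <<'E'
P=[0.58496,0.02969,0.27911]
def st():
    from scipy.spatial.transform import Rotation as R
    s=bot.read_state();d=np.array(s["tool_pos"]);c,n=np.cos(P[2]),np.sin(P[2]);x,y=d[0]-P[0],d[1]-P[1]
    M=R.from_rotvec(s["tcp_rot"]).as_matrix();yaw=np.arctan2(M[1,0],M[0,0])
    print("t",round(s["time"],2),"mill xyz",np.round([c*x+n*y,-n*x+c*y,d[2]],4),"yaw err deg",np.degrees(yaw-P[2]).round(2),"zaxis",M[:,2].round(3),"F",s["wrist_force"].round(1),"w",round(s["width"],3))
E
python3 -c "
from h import *
st()"
```

```text
t 0.9 mill xyz [-0.3097 -0.3284  0.3364] yaw err deg -0.84 zaxis [-0.004  0.012 -1.   ] F [ 2.5 -0.2  0.2] w -0.002
```

Request:
arm_command --slide '[[0.035,-0.035,0],[0.035,-0.035,0],[0.035,-0.035,0],[0.035,-0.035,0],[0.035,-0.035,0],[0.035,-0.035,0],[0.035,-0.035,0],[0.035,-0.035,0]]' --angular '[[0,0,-0.8],[0,0,0],[0,0,0],[0,0,0],[0,0,0],[0,0,0],[0,0,0],[0,0,0]]' --hand '[0,0,0,0,0,0,0,0]'

```text
time: 1.7
tool_pos: [0.568, -0.0195, 0.3368]
tcp_rot: [-3.099, -0.433, 0.007]
wrist_force: [0.8, -0.6, 0.5]
width: 0.0
```

```bash
python3 -c "
from h import *
st()"
```

```text
t 1.7 mill xyz [-0.0299 -0.0426  0.3368] yaw err deg -0.07 zaxis [-0.006  0.012 -1.   ] F [ 0.8 -0.6  0.5] w 0.0
```

Request:
arm_command --slide '[[0.035,-0.03,0],[0.035,-0.03,0],[0.035,-0.03,0],[0,0,0],[0,0,0],[0,0,0],[0,0,0],[0,0,0]]' --angular '[[0,0,0],[0,0,0],[0,0,0],[0,0,0],[0,0,0],[0,0,0],[0,0,0],[0,0,0]]' --hand '[0,0,0,0,0,0,0,0]'

```text
time: 2.5
tool_pos: [0.6451, 0.1054, 0.3322]
tcp_rot: [-3.096, -0.443, 0.019]
wrist_force: [-0.1, -0.0, -0.1]
width: 0.002
```

```bash
python3 -c "
from h import *
st()
cv2.imwrite('pics/s1.png',bot.read_camera('scene')[:,:,::-1])"
```

```text
t 2.5 mill xyz [0.0787 0.0562 0.3322] yaw err deg 0.29 zaxis [-0.014  0.012 -1.   ] F [-0.1 -0.  -0.1] w 0.002
```

View pics/s1.png

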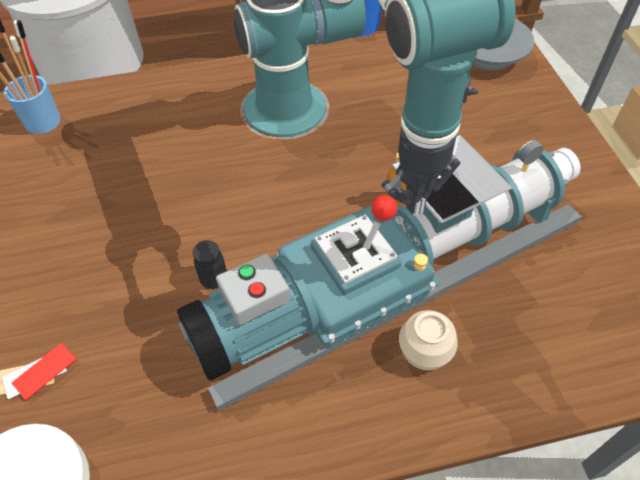

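```bash
python3 -c "
from h import *
c=bot.get_calibration('scene');print(-c['R'].T@c['t'])
print(proj('scene',bot.read_state()['tool_pos']),proj('scene',w(P,[[.0787,.0562,.172],[.0787,.0562,.25]])))
a=cv2.imread('pics/s1.png')[120:270,320:480];cv2.imwrite('pics/s1c.png',cv2.resize(a,None,fx=4,fy=4,interpolation=2))
b=bot.read_camera('top');cv2.imwrite('pics/t1.png',b[:,:,::-1])
"
```

```text
[ 1.18966257 -0.16144012  1.0657977 ]
[[415.26438603 207.0682563 ]] [[405.19559206 263.64220353]
 [409.80327677 237.93684323]]
```

View pics/s1c.png

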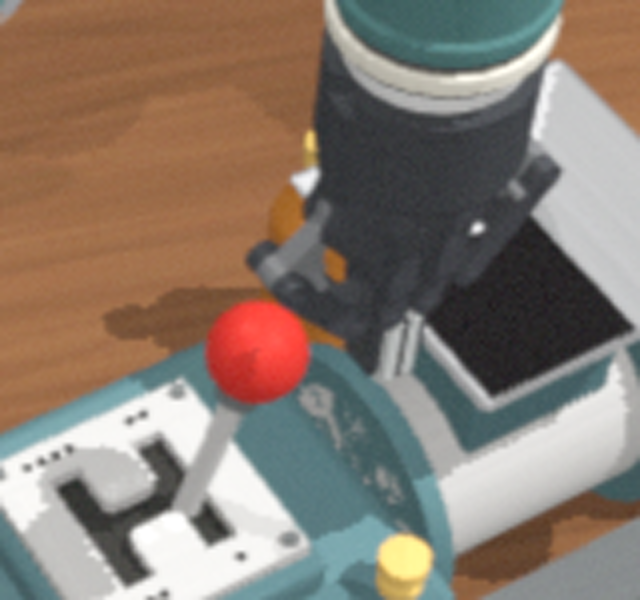

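View pics/t1.png

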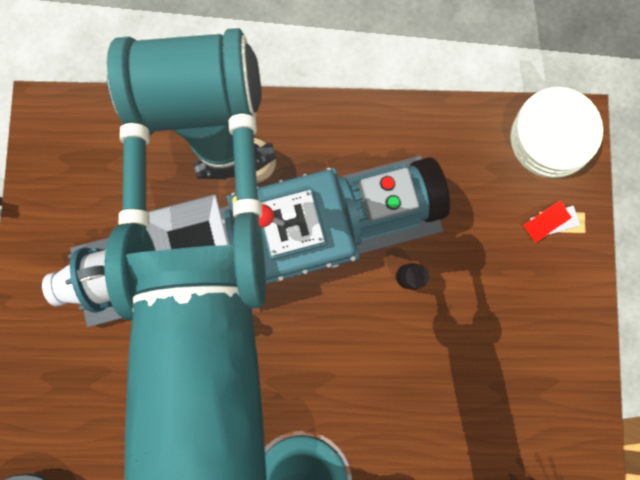

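```bash
python3 -c "
from h import *
from scipy.optimize import fsolve
for q in ((262,275),(300,300),(345,335),(390,378),(375,370)):
    uv=np.array(q)/4+[320,120]
    print(q,fsolve(lambda a:(proj('scene',w(P,[.0787,.0562+a[0],.3322+a[1]]))-uv).ravel(),[0,0]).round(3))
"
```

```text
(262, 275) [-0.062  0.08 ]
(300, 300) [-0.043  0.055]
(345, 335) [-0.019  0.02 ]
(390, 378) [ 0.007 -0.023]
(375, 370) [-0.001 -0.013]
```

Request:
arm_command --slide '[[0,0.01,0.03],[0,0,0.03],[0,0,0.01],[0,0,0],[-0.02,0,0],[-0.01,0,0],[0,0,0],[0,0,0]]' --angular '[[0,0,0],[0,0,0],[0,0,0],[0,0,0],[0,0,0],[0,0,0],[0,0,0],[0,0,0]]' --hand '[0,0,0,0,0,0,0,0]'

```text
time: 3.4
tool_pos: [0.6206, 0.0851, 0.2694]
tcp_rot: [-3.098, -0.436, -0.003]
wrist_force: [0.0, -0.1, 0.7]
width: -0.0
```

```bash
python3 -c "
from h import *
st()
b=bot.read_camera('scene')[:,:,::-1]
cv2.imwrite('pics/s2.png',cv2.resize(b[120:270,320:480],None,fx=4,fy=4,interpolation=2))"
```

```text
t 3.4 mill xyz [0.0495 0.0435 0.2694] yaw err deg 0.03 zaxis [-0.     0.013 -1.   ] F [ 0.  -0.1  0.7] w -0.0
```

View pics/s2.png

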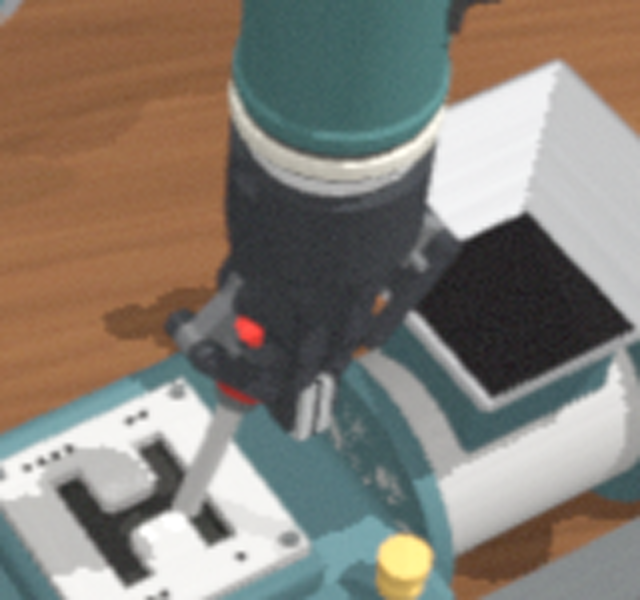

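Request:
arm_command --slide '[[-0.005,0,0.005],[-0.005,0,0],[-0.004,0,0],[-0.003,0,0],[0,0,0],[0,0,0],[0,0,0],[0,0,0]]' --angular '[[0,0,0],[0,0,0],[0,0,0],[0,0,0],[0,0,0],[0,0,0],[0,0,0],[0,0,0]]' --hand '[0,0,0,0,0,0,0,0]'

```text
time: 4.25
tool_pos: [0.607, 0.0814, 0.2661]
tcp_rot: [-3.097, -0.437, -0.016]
wrist_force: [1.5, -0.2, 1.2]
width: 0.003
```

```bash
python3 -c "
from h import *
st()
b=bot.read_camera('scene')[:,:,::-1]
cv2.imwrite('pics/s3.png',cv2.resize(b[120:270,320:480],None,fx=4,fy=4,interpolation=2))"
```

```text
t 4.25 mill xyz [0.0354 0.0437 0.2661] yaw err deg 0.06 zaxis [ 0.008  0.015 -1.   ] F [ 1.5 -0.2  1.2] w 0.003
```

View pics/s3.png

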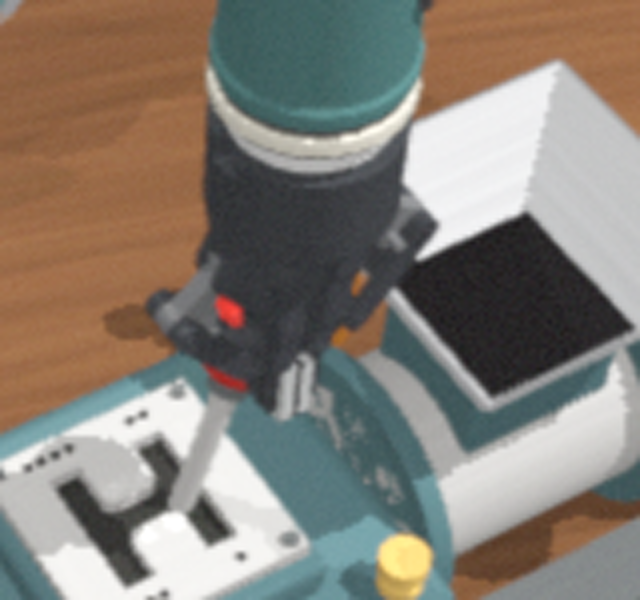

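Request:
arm_command --slide '[[-0.003,0,0],[-0.001,0,0],[0,0,0],[0.025,0,0],[0.02,0,0],[0,-0.03,0],[0,-0.025,0],[0,0,0]]' --angular '[[0,0,0],[0,0,0],[0,0,0],[0,0,0],[0,0,0],[0,0,0],[0,0,0],[0,0,0]]' --hand '[0,0,0,0,0,0,0,0]'

```text
time: 5.1
tool_pos: [0.6282, 0.1448, 0.2647]
tcp_rot: [-3.1, -0.433, 0.001]
wrist_force: [0.4, 0.0, -1.2]
width: 0.003
```

```bash
python3 -c "
from h import *
st()
b=bot.read_camera('scene')[:,:,::-1]
cv2.imwrite('pics/s4.png',cv2.resize(b[120:270,320:480],None,fx=4,fy=4,interpolation=2))"
```

```text
t 5.1 mill xyz [0.0733 0.0987 0.2647] yaw err deg -0.08 zaxis [-0.002  0.011 -1.   ] F [ 0.4  0.  -1.2] w 0.003
```

View pics/s4.png

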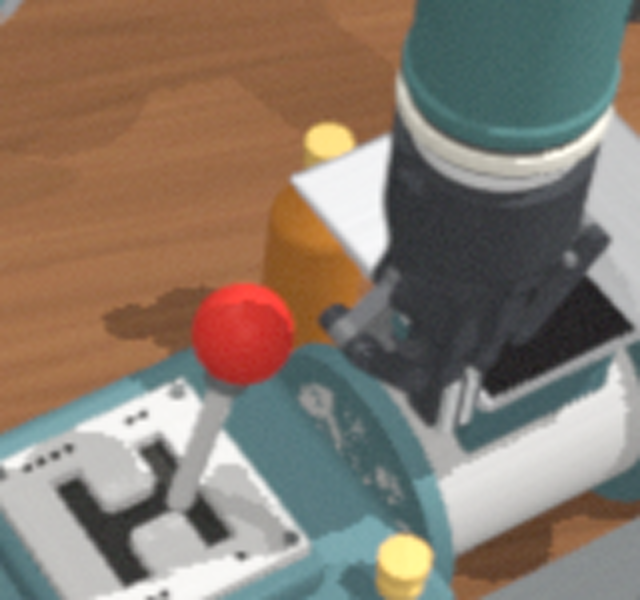

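```bash
python3 -c "
from h import *
for F in (-.04,-.02,0,.02,.04,.059): print(F,(proj('scene',w(P,knob(-.24,F)))-[320,120])*4)
"
```

```text
-0.04 [[231.06777134 320.69527001]]
-0.02 [[235.96645894 326.56104119]]
0 [[240.83943096 332.58160677]]
0.02 [[245.68378969 338.75452134]]
0.04 [[250.49662717 345.07719929]]
0.059 [[255.03697117 351.21998106]]
```

Request:
arm_command --slide '[[-0.035,0,0],[-0.035,0,0],[-0.003,0,0],[0,0,0],[0,0.008,0],[0,0.008,0],[0,0.008,0],[0,0,0]]' --angular '[[0,0,0],[0,0,0],[0,0,0],[0,0,0],[0,0,0],[0,0,0],[0,0,0],[0,0,0]]' --hand '[0,0,0,0,0,0,0,0]'

```text
time: 5.95
tool_pos: [0.5646, 0.0948, 0.2629]
tcp_rot: [-3.103, -0.431, 0.008]
wrist_force: [-0.2, 1.0, -0.2]
width: -0.002
```

```bash
python3 -c "
from h import *
st()
b=bot.read_camera('scene')[:,:,::-1]
cv2.imwrite('pics/s5.png',cv2.resize(b[120:270,320:480],None,fx=4,fy=4,interpolation=2))"
```

```text
t 5.95 mill xyz [-0.0017  0.0682  0.2629] yaw err deg -0.17 zaxis [-0.006  0.008 -1.   ] F [-0.2  1.  -0.2] w -0.002
```

View pics/s5.png

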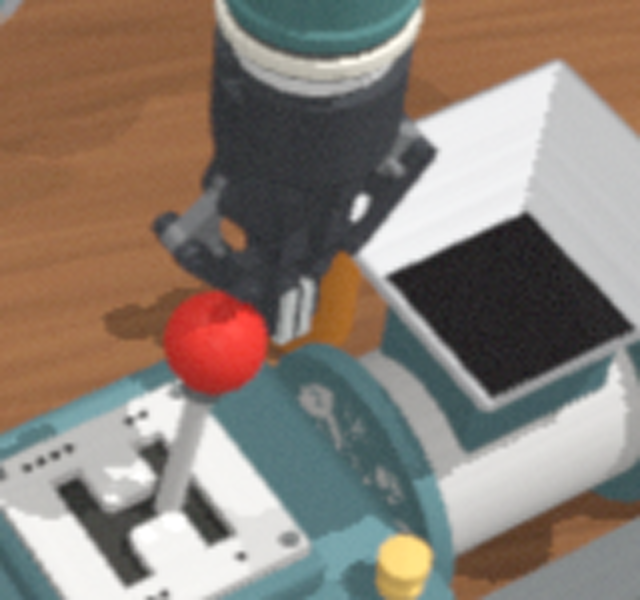

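Request:
arm_command --slide '[[0,0.012,0],[0,0.012,0],[0,0.012,0],[0,0.012,0],[0,0.012,0],[0,0.01,0],[0,0.006,0],[0,0,0]]' --angular '[[0,0,0],[0,0,0],[0,0,0],[0,0,0],[0,0,0],[0,0,0],[0,0,0],[0,0,0]]' --hand '[0,0,0,0,0,0,0,0]'

```text
time: 6.8
tool_pos: [0.587, 0.0199, 0.2615]
tcp_rot: [-3.093, -0.428, 0.01]
wrist_force: [-1.9, 6.1, 3.5]
width: -0.0
```

```bash
python3 -c "
from h import *
st()
b=bot.read_camera('scene')[:,:,::-1]
cv2.imwrite('pics/s6.png',cv2.resize(b[120:270,320:480],None,fx=4,fy=4,interpolation=2))
for A in (.16,.2,.24): print(A,(proj('scene',w(P,knob(A,0)))-[320,120])*4)"
```

```text
t 6.8 mill xyz [-0.0008 -0.01    0.2615] yaw err deg -0.23 zaxis [-0.009  0.018 -1.   ] F [-1.9  6.1  3.5] w -0.0
0.16 [[ 85.39196408 398.43041234]]
0.2 [[ 69.5532335  407.59581924]]
0.24 [[ 53.80990819 417.16184477]]
```

View pics/s6.png

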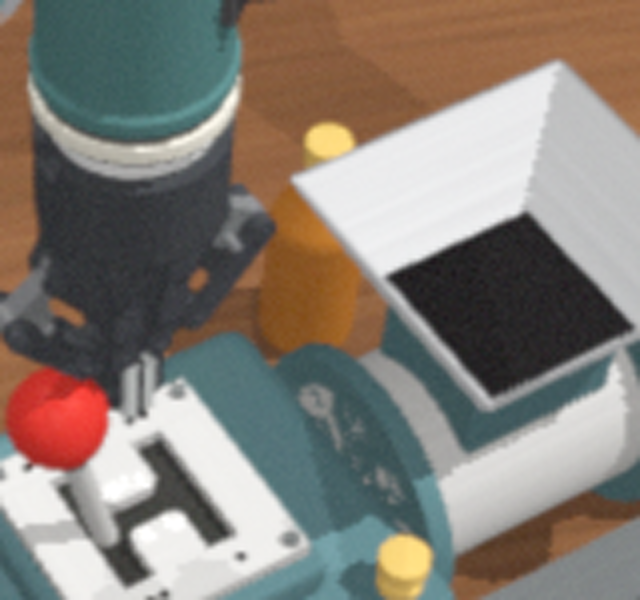

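Request:
arm_command --slide '[[0,-0.025,0],[-0.035,0,0],[-0.035,0,0],[0,0.03,0],[0,0.03,0],[0,0,0],[0,0,0],[0,0,0]]' --angular '[[0,0,0],[0,0,0],[0,0,0],[0,0,0],[0,0,0],[0,0,0],[0,0,0],[0,0,0]]' --hand '[0,0,0,0,0,0,0,0]'

```text
time: 7.65
tool_pos: [0.5255, -0.0401, 0.2575]
tcp_rot: [-3.101, -0.429, 0.018]
wrist_force: [0.4, -0.2, 0.3]
width: 0.001
```

```bash
python3 -c "
from h import *
st()
b=bot.read_camera('scene')[:,:,::-1]
cv2.imwrite('pics/s7.png',cv2.resize(b[120:270,280:440],None,fx=4,fy=4,interpolation=2))
for A,F in ((.24,-.02),(.24,0),(.24,.02),(.22,0),(.24,.28)): print(A,F,(proj('scene',w(P,knob(A,F)))-[280,120])*4)"
```

```text
t 7.65 mill xyz [-0.0764 -0.0507  0.2575] yaw err deg -0.24 zaxis [-0.013  0.009 -1.   ] F [ 0.4 -0.2  0.3] w 0.001
0.24 -0.02 [[209.23990331 410.79748204]]
0.24 0 [[213.80990819 417.16184477]]
0.24 0.02 [[218.43657627 423.64435984]]
0.22 0 [[221.66727958 412.33009699]]
0.24 0.28 [[282.54417278 517.05882864]]
```

View pics/s7.png

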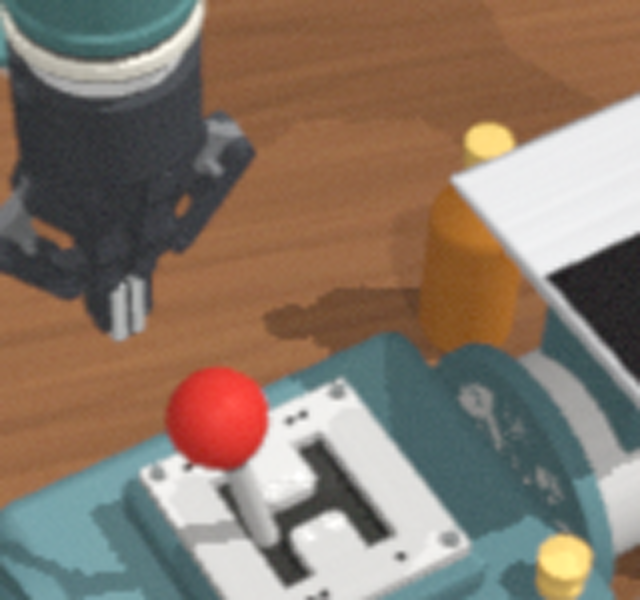

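Request:
arm_command --slide '[[0.02,-0.005,0],[0.015,0,0],[0.012,0,0],[0.012,0,0],[0.012,0,0],[0.012,0,0],[0.01,0,0],[0,0,0]]' --angular '[[0,0,0],[0,0,0],[0,0,0],[0,0,0],[0,0,0],[0,0,0],[0,0,0],[0,0,0]]' --hand '[0,0,0,0,0,0,0,0]'

```text
time: 8.5
tool_pos: [0.617, -0.0063, 0.2545]
tcp_rot: [-3.101, -0.436, 0.03]
wrist_force: [-1.5, -0.2, 1.2]
width: -0.001
```

```bash
python3 -c "
from h import *
st()"
```

```text
t 8.5 mill xyz [ 0.0209 -0.0434  0.2545] yaw err deg 0.01 zaxis [-0.02   0.008 -1.   ] F [-1.5 -0.2  1.2] w -0.001
```

Request:
arm_command --slide '[[0.004,0,-0.002],[0.003,0,0],[0.003,0,0],[0,0,0],[0,0,0],[0,0,0],[0,0,0],[0,0,0]]' --angular '[[0,0,0],[0,0,0],[0,0,0],[0,0,0],[0,0,0],[0,0,0],[0,0,0],[0,0,0]]' --hand '[0,0,0,0,0,0,0,0]'

```text
time: 9.3
tool_pos: [0.6188, -0.0058, 0.256]
tcp_rot: [-3.101, -0.434, 0.06]
wrist_force: [-3.1, -0.1, -0.3]
width: -0.001
```

```bash
python3 -c "
from h import *
st()
b=bot.read_camera('scene')[:,:,::-1]
cv2.imwrite('pics/s8.png',cv2.resize(b[120:270,280:440],None,fx=4,fy=4,interpolation=2))"
```

```text
t 9.3 mill xyz [ 0.0228 -0.0434  0.256 ] yaw err deg -0.06 zaxis [-0.039  0.005 -0.999] F [-3.1 -0.1 -0.3] w -0.001
```

View pics/s8.png

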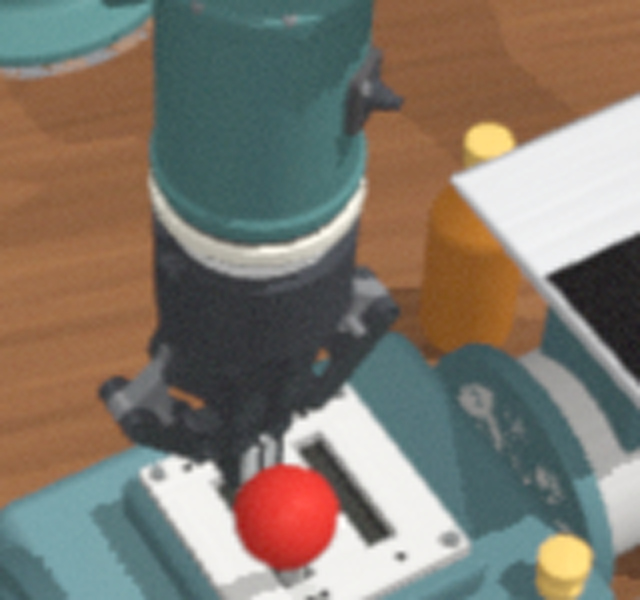

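Request:
arm_command --slide '[[0.005,0,0],[0.004,0,0],[0.004,0,0],[0,0,0],[-0.02,0,0],[-0.04,0,0],[-0.04,0,-0.02],[0,0,0]]' --angular '[[0,0,0],[0,0,0],[0,0,0],[0,0,0],[0,0,0],[0,0,0],[0,0,0],[0,0,0]]' --hand '[0,0,0,0,0,0,0,0]'

```text
time: 10.15
tool_pos: [0.5316, -0.0317, 0.2828]
tcp_rot: [-3.103, -0.436, 0.076]
wrist_force: [0.7, 0.3, 0.3]
width: -0.003
```

```bash
python3 -c "
from h import *
from scipy.optimize import least_squares
st()
b=bot.read_camera('scene')[:,:,::-1]
cv2.imwrite('pics/s9f.png',b)
cv2.imwrite('pics/s9.png',cv2.resize(b[120:270,280:440],None,fx=4,fy=4,interpolation=2))
h=b.astype(int);m=((h[:,:,2]>110)&(h[:,:,1]<70)&(h[:,:,0]<70)).astype('uint8')
k,l,s,c=cv2.connectedComponentsWithStats(m[:,300:460])
i=1+np.argmax(s[1:,4]);bb=s[i];uv=np.array([300+bb[0]+bb[2]/2-.5,bb[1]+bb[3]/2-.5]);print(uv,bb)
print(least_squares(lambda a:(proj('scene',w(P,knob(*a)))-uv).ravel(),[.2,.2]).x)
for F in (.24,.28):print(proj('scene',w(P,knob(.24,F))))
"
```

```text
t 10.15 mill xyz [-0.0682 -0.0443  0.2828] yaw err deg 0.01 zaxis [-0.049  0.001 -0.999] F [0.7 0.3 0.3] w -0.003
[351.  249.5] [ 38 237  27  26 434]
[0.2384726  0.28338958]
[[348.08172975 245.43867695]]
[[350.63604319 249.26470716]]
```

View pics/s9f.png

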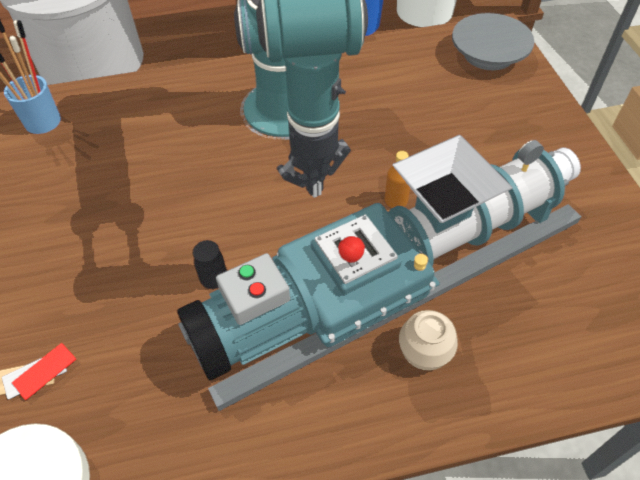

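The knob is at (351, 249.5), which fits A = 0.238 and F = 0.283, so the lever is fully home in third. The gripper at (315, 190) is clear of everything. The bottle, jar and pot look unmoved.

```bash
python3 -c "
from workcell import bot
import cv2,numpy as np
a=cv2.imread('pics/scene0.png').astype(int);b=cv2.imread('pics/s9f.png').astype(int)
for n,(r,c) in dict(pot=(slice(305,375),slice(392,465)),jar=(slice(238,290),slice(190,226)),bottle=(slice(150,205),slice(384,412))).items(): print(n,abs(a-b)[r,c].mean())
bot.finish_job()"
```

```text
pot 6.432485322896282
jar 8.451210826210826
bottle 6.405627705627706
the job is handed in; nothing more can be done
```

The mill is in third, the lever is let go of, and the job is handed in at about 10 s of the 54 s allowed. No verdict is reported back.

- **Moves:** The lever started in the left leg at a forward lean of about 0.06 rad. With the fingers shut, I pushed the knob from outside: back to neutral, right across the channel, then forward to the stop in the third slot. The fingers then backed clear.
- **Lever:** The last scene image puts it at gear_across ≈ 0.238 rad and gear_fore ≈ 0.283 rad, fully home within measuring error. After crossing, an image read gear_across ≈ 0.23 rad near neutral.
- **Contact:** With the fingers clear, the wrist force was below 1 N. The highest force I read after a move was about 7 N, with the lever against the right-hand stop.
- **Bottle, jar and pot:** All three look to be in their starting places in the before and after pictures. I did not measure their positions afterwards. The image difference around each was small (6 to 8 grey levels), which I put down to shadows and image noise.

No check failed or disagreed.

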